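# Hang the slide-staining rack on the drain hook

## Robot

A 6-joint arm with a two-finger parallel gripper is mounted at the origin on the work surface. World frame = base frame: x ahead of the robot, y to its left, z up, the work surface at z = 0. Lengths are in m, angles in degrees, forces in N, time in s.
With the tool pointing down it reaches from about 0.3 to 1 m from the base axis. Payload 5.1 kg.
Tool frame: the origin (TCP) lies at the very end of the fingers, on their centre line; the grasp point (between the pads) lies 19 mm behind it (r.hold_point_z is the distance from the TCP to the grasp point, in m); z points along the fingers, y is the line along which they close (so a half turn about z gives the same grasp; the last joint's range is limited). The gripper opens to 95 mm and grips with 3 to 60 N. Pads are 20 mm wide; open, the fingers measure 119 mm over their backs; the gripper's body (75 mm by 180 mm) begins 59 mm behind the grasp point.
Start: joints at [60.986, 7.093, 94.555, -0, 78.352, -4.733], TCP at [0.267, 0.592, 0.18] pointing down, gripper open.
Joint ranges: [-149.61, 149.61], [-58.7, 133.49], [1.44, 155.28], [-77.14, 257.14], [18.33, 153.61], [-166.67, 166.67]. Speed limits (degrees/s): [147.25, 147.25, 180, 180, 180, 180].

## Interface

Orientations are given as a 3x3 rotation matrix whose columns are the frame's x, y, z axes.
In Python, from rig import r gives the robot as it stands. The module is installed in compiled form; this text tells all that it offers. Calls block until the motion is done:
- r.move_to(position, orientation): joint-space move of the TCP to a pose.
- r.move_l(position, rot=None, velocity=0.15): straight line of the TCP; rot=None keeps the orientation; velocity is the mean speed in m/s.
- r.move_joints(angles): joint-space move.
- r.gripper_to(opening, grip_force=None): finger opening in m; grip_force is the grip in N (None keeps the last); returns when the fingers have stopped.
- r.hold(seconds).
- r.ik(position, orientation): joint angles nearest the present ones, or None.
- r.get_image(name): name is "scene" or "side" or "wrist"; returns a dict with "image" (400x640x3 uint8, red, green, blue), "depth" (400x640 float32, m along the optical axis (not along the pixel's ray), 0 where there is no reading), "fx", "fy", "cx", "cy" (pixels), "dist_coeffs" ([k1, k2, p1, p2, k3] as OpenCV has them; the pictures are not rectified), "R" (3x3) and "t" (3): a world point X has camera coordinates R X + t; the wrist camera has in their place "tool_from_camera" (4x4, takes a point from camera to tool coordinates, whose origin is the TCP and whose axes are the flange's). Camera axes: x right, y down, z forward; pixel columns grow to the right and rows downward; lengths in m; the calibration is good to about 2 mm. A picture is of the moment at which its call begins: read the wrist's pose just before it.
A pose or a line that the arm cannot do raises r.PlanningError and nothing moves.
- r.sign_off(): hands the job in; it is judged then, once.
Readings, each from a call of its own:
- r.current_t(): time.
- r.current_joint_pos(): joint angles.
- r.current_qd(): joint speeds.
- r.current_tau(): joint torques, N m.
- r.current_ee_pos(): TCP position.
- r.current_eef_rot(): TCP orientation.
- r.current_wrist_force(): force on the tool from outside, world axes, zero at the start.
- r.current_moment(): the same for the moment, N m.
- r.current_width(): finger opening in m.
- r.current_grip_force(): force on a finger pad.
Only numpy, scipy, OpenCV 4.12 (cv2) and the standard library are available. Lean on these libraries where they do the work, as an engineer would, in place of code of your own. Each camera call takes 0.05 s, during which the arm holds its last target. There are 200 camera calls.

## Task

Pick up the tall steel slide-staining rack and hang it by the window under its grip block on the drain stand's hook: bring the window sideways over the hook's upturned tip, let it down into the throat, and leave it hanging there freely and still. The rack is top-heavy, so keep it upright all the way, and leave the bottles, jar, cylinder and slide box standing where they are; the hook's height on its post changes from day to day and is not given, so feel or look for it.

Things in the scene. Friction and masses are not known exactly. Their poses are not given: they have to be found in the camera images.
- rack: Slide-staining rack, plain steel, loose, upright on the bench, 126 mm tall, 0.14 to 0.26 kg, top-heavy. Origin: centre of its underside, z up. Open basket 36 (x) x 84 (y) x 34 mm with four glass slides; above it a flat stem 5 mm thick (x), 26 mm wide (y), to 74 mm; then the window and the grip block (see the points). Same after a half turn about z.
- rack_window (a point): Centre of the rectangular window through the stem along the rack's x, 87 mm above the rack's origin, axes as the rack's. It spans 74 to 100 mm in height, is 16 mm wide (y), with 5 mm bars left and right. Its upper edge is the grip block's underside.
- rack_grip (a point): Centre of the solid steel grip block on top, 113 mm above the rack's origin, axes as the rack's: 16 mm (x) by 26 mm (y), from 100 to 126 mm high. Gripped across its 26 mm (fingers closing along y), the window stays clear along x.
- stand: Drain stand, fixed: white base 155 x 110 x 12 mm, post, J-hook of 7 mm round steel bar. Origin: on the bench, below the middle of the hook's throat; z up. The hook lies in the plane y = 0, open end to -x, so the window goes on moving to +x, rack's x along stand's x, either way round. Throat floor: level bar from x = -8 to +8 mm, its centre H above the bench; H is unmeasured, 145 to 190 mm.
- stand_tip (a point): Point on the bench below the hook's upturned tip (stand's x = -16 mm), axes as the stand's. From the throat floor's end the bar rises to the tip, whose round end reaches H + 14 mm and x = -19.5 mm. To pass it, the window must span H - 3.5 to H + 14 mm. Then, let down until its upper edge rests on the throat's bar, the rack's underside is at H - 96.5 mm.
- stand_arm (a point): Point on the bench below the hook's level arm (stand's x = +27 mm), axes as the stand's. The arm runs from the post to x = +16 mm, upper side at H + 14 mm, then slopes down to the throat floor at x = +8 mm. It is free from above, so H can be felt here; the hook neither slips nor bends under 25 N.
- stand_post (a point): Foot of the upright steel post (stand's x = +65 mm), axes as the stand's: 12 mm diameter, top 215 mm above the bench. The hook's black clamp block on it spans x = +52 to +78 mm, y +-12 mm (a thumb screw to y = +26 mm), H - 2.5 to H + 23.5 mm.
- cylinder: Bystander, loose: clear graduated cylinder, 184 mm tall, tube 27 mm, foot 52 mm in diameter. Origin: centre of its underside.
- dropper: Bystander, loose: amber dropper bottle with black rubber bulb, 112 mm tall, 36 mm in diameter. Origin: centre of its underside.
- coplin: Bystander, loose: white staining jar with grey round lid, 50 x 50 x 102 mm, the lid 58 mm in diameter. Origin: centre of its underside.
- slidebox: Bystander, loose: flat slide box, 98 x 175 x 34 mm. Origin: centre of its underside.
- oilbottle: Bystander, loose: small amber oil bottle, 85 mm tall, 42 mm in diameter. Origin: centre of its underside.
Not all that is in view belongs to the job. What is shaped like the rack but yellow is not meant. What is shaped like the stand but blue is not meant.

How it is judged (in metres and radians):
On the way:
1. the rack is lifted off the bench in the gripper, upright (height (world z) of rack above 0.02 m and contact force between the fingers and rack above 1 N and angle between rack's own z axis and vertical below 0.3 rad), for 0.2 s.
At the end, for the whole second after the job is handed in: The rack hangs in the hook's throat: its window's centre is within 14 mm along and 12 mm across the hook of the throat's middle, the stand bears it (over 0.9 N), its underside is more than 40 mm above the bench, it leans less than 0.2 rad and moves slower than 0.05 m/s (x of rack_window in the frame of stand between -0.014 and 0.014 m and y of rack_window in the frame of stand between -0.012 and 0.012 m and height (world z) of rack above 0.04 m and contact force between rack and stand above 0.9 N and angle between rack's own z axis and vertical below 0.2 rad and linear speed of rack below 0.05 m/s); the robot touches nothing.
It fails at once if the rack is tipped by more than 0.6 rad (angle between rack's own z axis and vertical above 0.6 rad).
It fails at once if a bystander is moved by more than 30 mm or knocked over (distance of any of cylinder, dropper, coplin, slidebox, oilbottle from where it was at the start of the episode above 0.03 m or angle between any of cylinder, dropper, coplin, oilbottle's own z axis and vertical above 0.5 rad).
It also fails if it takes over 69 s, if anything falls off the work surface, if the arm or the gripper's body presses on something with over 40 N, if the wrist force passes 120 N, or if a joint passes its speed limit or range.

## Working session

There is one attempt and no reset: what is moved stays moved. The work goes in short steps, each a Python script; the robot and the scene stay as the last script left them, time stands still between calls to the robot, and variables do not carry over. Pictures are saved under pics/ and viewed, at most 10 in all, crops included, and the job is handed in when it is done.

```bash
mkdir -p pics; cat > h.py <<'E'
import numpy as np, cv2, pickle
from rig import r
def snap(name, save=None):
    p=np.array(r.current_ee_pos()); R=np.array(r.current_eef_rot())
    d=r.get_image(name)
    if name=="wrist":
        T=np.array(d["tool_from_camera"]); W=np.eye(4); W[:3,:3]=R; W[:3,3]=p
        d["W"]=W@T
    else:
        W=np.eye(4); W[:3,:3]=np.array(d["R"]).T; W[:3,3]=-np.array(d["R"]).T@np.array(d["t"]); d["W"]=W
    if save:
        cv2.imwrite(f"pics/{save}.png",d["image"][:,:,::-1]); pickle.dump(d,open(f"pics/{save}.pkl","wb"))
    return d
def cloud(d):
    h,w=d["depth"].shape
    u,v=np.meshgrid(np.arange(w),np.arange(h))
    K=np.array([[d["fx"],0,d["cx"]],[0,d["fy"],d["cy"]],[0,0,1]])
    n=cv2.undistortPoints(np.stack([u,v],-1).reshape(-1,1,2).astype(float),K,np.array(d["dist_coeffs"])).reshape(h,w,2)
    z=d["depth"]; P=np.dstack([n[...,0]*z,n[...,1]*z,z])
    P=P@d["W"][:3,:3].T+d["W"][:3,3]; P[z<=0]=np.nan
    return P
E
python3 - <<'E'
from h import *
a=snap("scene","scene"); b=snap("side","side")
for d in(a,b): print(d["W"][:3,3],d["W"][:3,2],d["fx"])
print(r.current_t())
E
```

```text
[ 1.52923992 -0.41144257  1.04308853] [-0.72524584  0.23271707 -0.647967  ] 497.9274049208024
[ 0.1050819  -0.91560844  0.77965839] [ 0.32413035  0.72659805 -0.60580095] 435.95254581662505
0.1
```

View pics/scene.png

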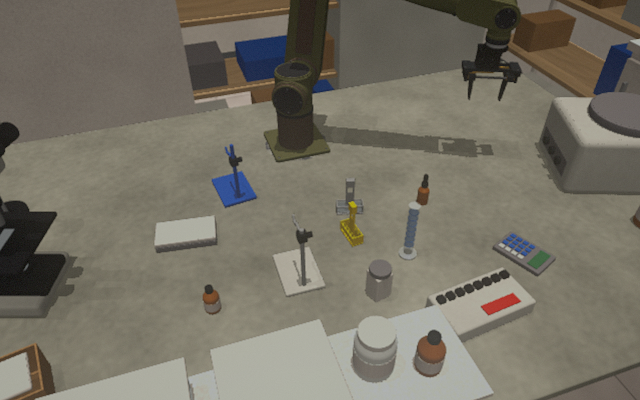

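View pics/side.png

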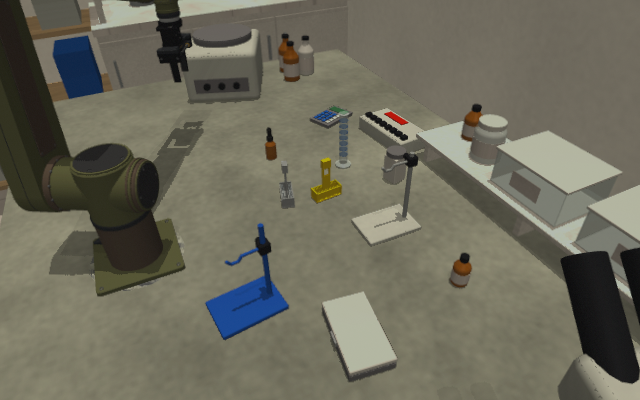

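The scene view shows the steel rack at about (349,197), the yellow decoy at (352,228), the white stand at (300,265) and its clamp at (305,235). In the side view the rack is at (286,185), and the stand's post is at (408,190) with its clamp at (410,160). Next I'll compute positions.

```bash
python3 - <<'E'
from h import *
S={n:pickle.load(open(f"pics/{n}.pkl","rb")) for n in("scene","side")}
C={n:cloud(d) for n,d in S.items()}
rois={"rack":{"scene":(330,172,368,219),"side":(272,158,300,212)},"yellow":{"scene":(338,198,368,248),"side":(308,155,345,205)},
"stand":{"scene":(270,205,330,300),"side":(348,145,430,245)},"cyl":{"scene":(395,198,420,262),"side":(333,112,353,170)},"cop":{"scene":(362,258,395,302),"side":(380,142,408,185)},"drop":{"scene":(414,172,432,207),"side":(262,125,280,162)}}
P={}
for k,v in rois.items():
    A=[]
    for n,(a,b,c,d) in v.items():
        p=C[n][b:d,a:c].reshape(-1,3); p=p[np.isfinite(p).all(1)]
        p=p[(p[:,2]>.006)&(p[:,2]<.26)]; A.append(p); print(k,n,len(p),np.median(p,0).round(3))
    P[k]=np.vstack(A)
def show(n,p):
    print(n,len(p),p.min(0).round(3),p.max(0).round(3),np.median(p,0).round(3))
for k,p in P.items():
    for lo,hi in((.005,.04),(.04,.1),(.1,.14),(.14,.23)):
        q=p[(p[:,2]>lo)&(p[:,2]<hi)]
        if len(q): show(f"{k} {lo}",q)
# base rect of stand
for n in C:
    a,b,c,d=rois["stand"][n]
    im=S[n]["image"][b:d,a:c].astype(int); p=C[n][b:d,a:c]
    m=(p[...,2]>.005)&(p[...,2]<.02)&(im.min(2)>95)
    q=p[m][:,:2].astype(np.float32); print(n,len(q),cv2.minAreaRect(q))
    m=(p[...,2]>.1); q=p[m]; print(q[::max(1,len(q)//40)].round(3).tolist())
np.save("P.npy",P,allow_pickle=True)
# big crop
s=S["scene"]["image"][165:305,260:440]; t=S["side"]["image"][110:250,260:440]
cv2.imwrite("pics/c.png",cv2.resize(np.vstack([s,t])[:,:,::-1],None,fx=2.1,fy=2.1,interpolation=3))
E
```

```text
rack scene 593 [0.435 0.038 0.047]
rack side 369 [0.426 0.036 0.031]
yellow scene 772 [0.531 0.016 0.03 ]
yellow side 679 [0.54  0.009 0.029]
stand scene 1981 [ 0.65  -0.182  0.013]
stand side 2901 [ 0.671 -0.172  0.012]
cyl scene 640 [0.669 0.133 0.092]
cyl side 576 [0.656 0.129 0.084]
cop scene 917 [ 0.782 -0.008  0.077]
cop side 887 [ 0.749 -0.019  0.069]
drop scene 294 [0.476 0.278 0.055]
drop side 245 [0.462 0.275 0.051]
rack 0.005 541 [ 0.242 -0.004  0.006] [0.497 0.265 0.04 ] [0.429 0.035 0.026]
rack 0.04 172 [0.423 0.008 0.041] [0.555 0.062 0.1  ] [0.431 0.04  0.071]
rack 0.1 249 [0.415 0.003 0.1  ] [0.556 0.062 0.133] [0.436 0.037 0.12 ]
yellow 0.005 1040 [ 0.385 -0.037  0.006] [0.66  0.159 0.04 ] [0.531 0.016 0.026]
yellow 0.04 222 [0.425 0.004 0.041] [0.658 0.128 0.1  ] [0.538 0.011 0.063]
yellow 0.1 189 [0.525 0.001 0.1  ] [0.556 0.023 0.133] [0.541 0.007 0.119]
stand 0.005 3577 [ 0.364 -0.238  0.006] [0.955 0.167 0.04 ] [ 0.636 -0.18   0.012]
stand 0.04 499 [ 0.675 -0.189  0.04 ] [0.914 0.102 0.1  ] [ 0.741 -0.025  0.071]
stand 0.1 234 [ 0.675 -0.19   0.1  ] [0.792 0.026
[... 2593 characters left out ...]
-0.162, 0.2], [0.676, -0.156, 0.194], [0.694, -0.18, 0.203], [0.687, -0.185, 0.204], [0.68, -0.187, 0.205], [0.677, -0.187, 0.202], [0.672, -0.19, 0.203], [0.671, -0.189, 0.2], [0.669, -0.18, 0.192], [0.648, -0.179, 0.195], [0.675, -0.192, 0.195], [0.652, -0.183, 0.193], [0.682, -0.191, 0.189], [0.649, -0.184, 0.191], [0.685, -0.192, 0.186], [0.669, -0.185, 0.183], [0.63, -0.187, 0.193], [0.627, -0.182, 0.188], [0.625, -0.181, 0.185], [0.616, -0.177, 0.183], [0.605, -0.182, 0.186], [0.607, -0.179, 0.181], [0.613, -0.179, 0.176], [0.678, -0.183, 0.152], [0.681, -0.187, 0.148], [0.679, -0.183, 0.136], [0.684, -0.186, 0.131], [0.677, -0.184, 0.122], [0.68, -0.19, 0.119], [0.678, -0.185, 0.107]]
```

View pics/c.png

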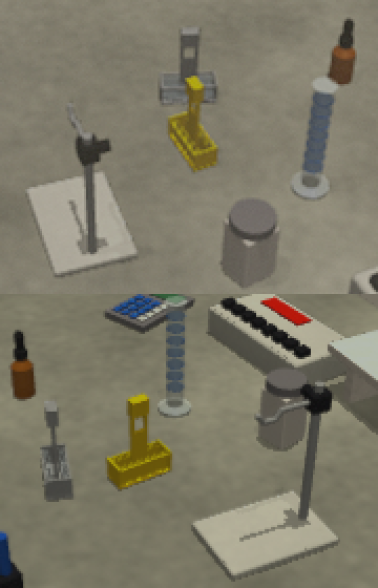

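The stand's axes look close to the world's, with the post near (0.684,-0.182), tip at x≈0.603 and H≈0.18. The rack is near (0.432,0.037), with its y roughly along world y. I'll hover over each with the wrist camera.

```bash
cat >> h.py <<'E'
def down(yaw):  # yaw in deg: tool y axis direction = (−sin,cos) ; z down
    c,s=np.cos(np.radians(yaw)),np.sin(np.radians(yaw))
    y=np.array([-s,c,0]); z=np.array([0,0,-1.]); return np.stack([np.cross(y,z),y,z],1)
E
python3 - <<'E'
from h import *
R=np.array(r.current_eef_rot()); print(R.round(2).tolist())
best=None
for yw in (0,180):
    q=r.ik([.432,.037,.30],down(yw)); q2=r.ik([.619,-.18,.30],down(yw)); print(yw,q,q2)
    if q is not None and (best is None or abs(q[5])<best[0]): best=(abs(q[5]),yw)
yw=best[1]; print("use",yw)
r.move_l([.267,.592,.32],velocity=.25)
r.move_to([.56,-.18,.36],down(yw)); r.hold(.3); snap("wrist","w_stand")
r.move_to([.40,.037,.30],down(yw)); r.hold(.3); d=snap("wrist","w_rack")
print(d["W"].round(3).tolist(),r.current_t(),r.current_wrist_force())
a=cv2.imread("pics/w_stand.png"); b=cv2.imread("pics/w_rack.png")
cv2.imwrite("pics/w2.png",cv2.resize(np.vstack([a,b]),(480,600),interpolation=cv2.INTER_AREA))
E
```

```text
[[-0.91, 0.41, -0.0], [0.41, 0.91, -0.0], [0.0, -0.0, -1.0]]
0 [-2.20582449e+00 -2.40308395e+01  1.10990572e+02 -2.54444375e-14
  9.30402671e+01 -9.22058245e+01] [-2.09834745e+01  3.76739288e+00  8.67613862e+01 -2.54444375e-14
  8.94712210e+01 -1.10983474e+02]
180 [-2.20582449e+00 -2.40308395e+01  1.10990572e+02 -2.54444375e-14
  9.30402671e+01  8.77941755e+01] [-2.09834745e+01  3.76739288e+00  8.67613862e+01 -2.54444375e-14
  8.94712210e+01  6.90165255e+01]
use 180
[[-0.002, -0.969, -0.246, 0.469], [-1.0, 0.002, -0.0, 0.036], [0.001, 0.246, -0.969, 0.504], [0.0, 0.0, 0.0, 1.0]] 5.4833 [-0.49018719  0.14259403  0.20377344]
```

View pics/w2.png

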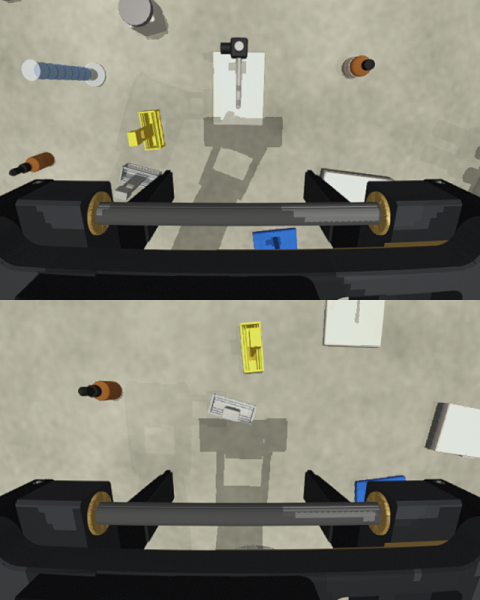

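The wrist view shows the rack near composite (232,408), yawed about 17° with its block at the lower edge, and the white stand at (238,90) with its hook pointing straight back toward the robot. Now I'll fit both from depth.

```bash
python3 - <<'E'
from h import *
d=pickle.load(open("pics/w_rack.pkl","rb")); P=cloud(d)
q=P[110:175,265:355].reshape(-1,3); q=q[np.isfinite(q).all(1)&(q[:,2]>.007)]
q=q[(q[:,0]>.38)&(q[:,0]<.49)&(q[:,1]>-.02)&(q[:,1]<.1)]
def ra(n,p): print(n,len(p),p.min(0).round(4),p.max(0).round(4),np.median(p[:,2]).round(4),[np.round(t,4).tolist() if hasattr(t,'__len__') else round(t,1) for t in cv2.minAreaRect(p[:,:2].astype(np.float32))])
ra("basket",q[q[:,2]<.04]); ra("basket top",q[(q[:,2]>.028)&(q[:,2]<.04)]); ra("block",q[q[:,2]>.095]); ra("blocktop",q[(q[:,2]>.12)])
for n in("scene","side"):
    e=cloud(pickle.load(open(f"pics/{n}.pkl","rb"))).reshape(-1,3)
    e=e[np.isfinite(e).all(1)]; e=e[(np.abs(e[:,:2]-[.43,.037])<.065).all(1)&(e[:,2]>.007)&(e[:,0]<.49)]
    ra(n+" basket",e[e[:,2]<.04]); ra(n+" blk",e[e[:,2]>.1])
d=pickle.load(open("pics/w_stand.pkl","rb")); P=cloud(d)
q=P[40:175,270:365].reshape(-1,3); im=d["image"][40:175,270:365].reshape(-1,3); m=np.isfinite(q).all(1); q=q[m]; im=im[m].astype(int)
b=(q[:,2]>.005)&(q[:,2]<.02)&(im.min(1)>110); ra("base",q[b])
h=q[q[:,2]>.15]; ra("hook",h)
for x in np.arange(.59,.71,.006):
    s=h[np.abs(h[:,0]-x)<.003]
    if len(s): print(round(x,3),len(s),s.min(0)[1:].round(4),s.max(0)[1:].round(4),np.median(s,0)[1:].round(4))
E
```

```text
basket 750 [0.4017 0.004  0.0072] [0.4571 0.0921 0.036 ] 0.0304 [[0.4282, 0.0482], [0.0829, 0.0364], 73.6]
basket top 495 [0.4017 0.004  0.028 ] [0.4562 0.0921 0.036 ] 0.0316 [[0.4282, 0.0482], [0.0829, 0.0364], 73.6]
block 363 [0.4183 0.035  0.1   ] [0.4392 0.0622 0.1283] 0.1257 [[0.4283, 0.0489], [0.0259, 0.0161], 74.1]
blocktop 333 [0.4183 0.0351 0.1203] [0.4388 0.0622 0.1283] 0.1258 [[0.4284, 0.0489], [0.0259, 0.0161], 73.9]
scene basket 250 [0.4002 0.0044 0.007 ] [0.4748 0.0927 0.0399] 0.0273 [[0.4325, 0.0525], [0.0963, 0.0504], 66.4]
scene blk 84 [0.4151 0.0353 0.1012] [0.4423 0.0625 0.131 ] 0.1201 [[0.4293, 0.0484], [0.0256, 0.0234], 76.0]
side basket 249 [ 3.997e-01 -3.000e-04  7.300e-03] [0.4546 0.0967 0.0392] 0.0262 [[0.4286, 0.0484], [0.093, 0.036], 74.1]
side blk 77 [0.4179 0.0306 0.1004] [0.4374 0.062  0.1274] 0.1201 [[0.4281, 0.0462], [0.0296, 0.0158], 75.3]
base 5843 [ 0.5463 -0.2355  0.0073] [ 0.7017 -0.1236  0.0176] 0.0118 [[0.6246, -0.1796], [0.1092, 0.1551], 88.8]
hook 1286 [ 0.5979 -0.1915  0.1807] [ 0.6949 -0.1549  0.2165] 0.2 [[0.6463, -0.1736], [0.0968, 0.0365]
[... 378 characters left out ...]
876]
0.632 42 [-0.1822  0.1888] [-0.1756  0.1963] [-0.1789  0.1937]
0.638 42 [-0.1821  0.1923] [-0.1757  0.197 ] [-0.1789  0.1952]
0.644 39 [-0.1821  0.1932] [-0.1757  0.1976] [-0.1789  0.195 ]
0.65 35 [-0.1821  0.193 ] [-0.1768  0.1974] [-0.1789  0.1952]
0.656 31 [-0.1821  0.1921] [-0.1768  0.1972] [-0.18    0.1951]
0.662 36 [-0.1821  0.1929] [-0.1768  0.1975] [-0.1795  0.1954]
0.668 110 [-0.1906  0.1859] [-0.1696  0.2067] [-0.18    0.2002]
0.674 201 [-0.1915  0.1913] [-0.1549  0.2153] [-0.1769  0.2048]
0.68 225 [-0.1912  0.1958] [-0.1551  0.2164] [-0.1739  0.2046]
0.686 204 [-0.1912  0.1959] [-0.1552  0.2165] [-0.1729  0.2044]
0.692 137 [-0.1911  0.1928] [-0.155   0.2066] [-0.179   0.2044]
```

H ≈ 0.181 from the arm top, throat floor and clamp, and they agree. The stand origin is ≈ (0.617,-0.179) with yaw ≈ -1°. The rack is at (0.4283,0.0488), yaw -16.2°. I'll grasp and bring it to just before the tip.

```bash
python3 - <<'E'
from h import *
R=down(180-16.2); x,y=.4283,.0488
r.gripper_to(.06,30)
r.move_to([x,y,.20],R)
f0=np.array(r.current_wrist_force())
r.move_l([x,y,.094],velocity=.08)
r.gripper_to(.015,30); r.hold(.2)
print("w",r.current_width(),r.current_grip_force())
r.move_l([x,y,.26],velocity=.1); r.hold(.5)
print("F",np.array(r.current_wrist_force())-f0,r.current_moment(),r.current_width())
R2=down(179)
r.move_l([.53,-.1775,.26],R2,velocity=.12)
r.move_l([.545,-.1777,.1935],velocity=.08); r.hold(.5)
print(r.current_ee_pos(),r.current_t(),r.current_width())
d=snap("side","s2"); snap("scene","sc2"); snap("wrist","w3")
P=cloud(d).reshape(-1,3); P=P[np.isfinite(P).all(1)]
b=P[(P[:,2]>.09)&(P[:,2]<.145)&(abs(P[:,0]-.545)<.05)&(abs(P[:,1]+.178)<.07)]
print(len(b),np.percentile(b,[1,50,99],axis=0).round(4).tolist())
a=cv2.imread("pics/s2.png")[110:250,300:460]; c=cv2.imread("pics/sc2.png")[170:310,220:380]
cv2.imwrite("pics/v2.png",cv2.resize(np.hstack([a,c]),None,fx=2.5,fy=2.5,interpolation=3))
E
```

```text
w 0.015066041913048722 0.0
F [-2.13169456  1.21181509 -1.50273928] [0.03040938 0.16546786 0.04584379] 0.015394013501790274
[ 0.54501164 -0.17770711  0.19358418] 15.375 0.015071579654922758Traceback (most recent call last):
  File "<stdin>", line 18, in <module>
    return _quantile_unchecked(
        a, q, axis, out, overwrite_input, method, keepdims, weights)
    return _ureduce(a,
                    func=_quantile_ureduce_func,
    ...<5 lines>...
                    overwrite_input=overwrite_input,
                    method=method)
    r = func(a, **kwargs)
    result = _quantile(arr,
                       quantiles=q,
    ...<2 lines>...
                       out=out,
                       weights=wgt)
    slices_having_nans = np.isnan(arr[-1, ...])
                                  ~~~^^^^^^^^^
IndexError: index -1 is out of bounds for axis 0 with size 0
```

The grasp missed: the width went to the commanded 15 mm with no pad force. I should have guarded on that. I'll look at what happened.

```bash
python3 - <<'E'
from h import *
a=cv2.imread("pics/s2.png")[110:250,240:440]; c=cv2.imread("pics/sc2.png")[130:310,260:440]
w=cv2.imread("pics/w3.png")
a=cv2.resize(a,(400,280),interpolation=3);c=cv2.resize(c,(400,280),interpolation=3)
cv2.imwrite("pics/v3.png",np.vstack([np.hstack([a,c]),cv2.resize(w,(800,320))[:, :]])[:600])
for n in("sc2","s2"):
    e=cloud(pickle.load(open(f"pics/{n}.pkl","rb"))).reshape(-1,3)
    e=e[np.isfinite(e).all(1)]; e=e[(np.abs(e[:,:2]-[.43,.045])<.07).all(1)&(e[:,0]<.49)]
    for lo,hi in((.007,.04),(.1,.14)):
        p=e[(e[:,2]>lo)&(e[:,2]<hi)]
        if len(p)>3: print(n,lo,len(p),cv2.minAreaRect(p[:,:2].astype(np.float32)))
E
```

```text
sc2 0.007 253 ((0.428909033536911, 0.043545883148908615), (0.09339369833469391, 0.04433220997452736), 72.54681396484375)
sc2 0.1 84 ((0.42907601594924927, 0.047833725810050964), (0.025733372196555138, 0.021564563736319542), 84.74230194091797)
s2 0.007 249 ((0.4282075762748718, 0.04721396043896675), (0.09319592267274857, 0.0358944833278656), 74.29216766357422)
s2 0.1 77 ((0.42806097865104675, 0.0463075153529644), (0.03018532693386078, 0.01578676328063011), 75.411865234375)
```

View pics/v3.png

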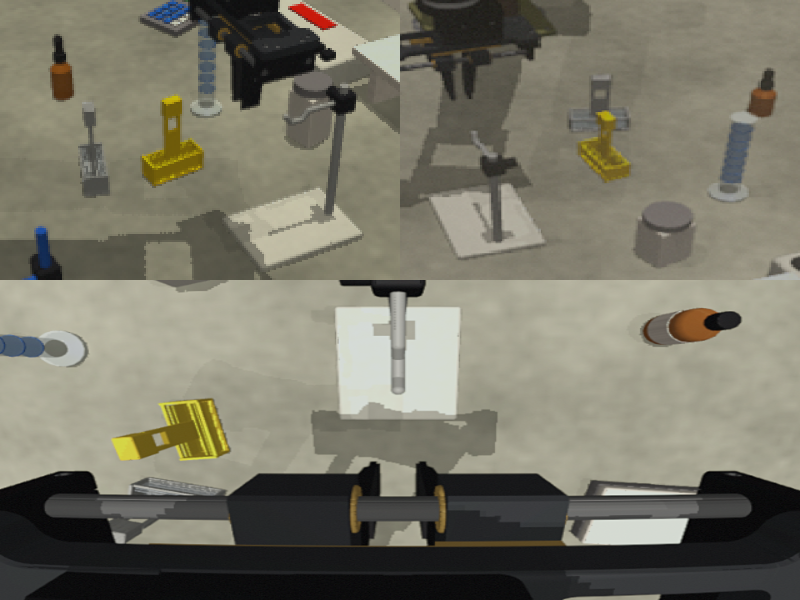

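The rack wasn't touched and hasn't moved. So I'll compare the fingertip position seen by the cameras with the reported TCP.

```bash
python3 - <<'E'
from h import *
print(r.current_ee_pos(),r.current_joint_pos(),r.hold_point_z, np.array(r.current_eef_rot()).round(3).tolist())
for n in("sc2","s2","w3"):
    d=pickle.load(open(f"pics/{n}.pkl","rb"));P=cloud(d); im=d["image"].astype(int).max(2)
    if n=="w3": m=(d["depth"]<.24)
    else: m=(im<70)
    e=P[m&np.isfinite(P).all(2)]
    e=e[(abs(e[:,0]-.545)<.12)&(abs(e[:,1]+.178)<.15)&(e[:,2]>.14)&(e[:,2]<.4)]
    e=e[~((e[:,0]>.59)&(abs(e[:,1]+.178)<.04)&(e[:,2]<.225))] if n!="w3" else e
    for lo in np.arange(.16,.32,.01):
        p=e[(e[:,2]>lo)&(e[:,2]<lo+.01)]
        if len(p)>2: print(n,round(lo,3),len(p),p.min(0).round(3)[:2],p.max(0).round(3)[:2])
E
```

```text
[ 0.54498049 -0.17768423  0.19347072] [-2.34238725e+01 -3.04002747e+00  1.03685265e+02  9.12690762e-04
  7.93583755e+01  6.75748724e+01] 0.0188 [[1.0, -0.017, -0.0], [-0.017, -1.0, 0.0], [-0.0, -0.0, -1.0]]
sc2 0.23 14 [ 0.539 -0.189] [ 0.559 -0.166]
sc2 0.24 23 [ 0.538 -0.193] [ 0.563 -0.165]
sc2 0.25 26 [ 0.541 -0.194] [ 0.559 -0.162]
sc2 0.26 29 [ 0.536 -0.195] [ 0.559 -0.163]
sc2 0.27 33 [ 0.533 -0.197] [ 0.561 -0.162]
sc2 0.28 33 [ 0.535 -0.197] [ 0.56  -0.161]
sc2 0.29 17 [ 0.532 -0.197] [ 0.56  -0.159]
sc2 0.3 19 [ 0.535 -0.26 ] [ 0.578 -0.099]
sc2 0.31 112 [ 0.517 -0.26 ] [ 0.583 -0.101]
s2 0.22 6 [ 0.538 -0.19 ] [ 0.554 -0.168]
s2 0.23 41 [ 0.532 -0.194] [ 0.556 -0.167]
s2 0.24 52 [ 0.531 -0.196] [ 0.554 -0.167]
s2 0.25 56 [ 0.532 -0.197] [ 0.555 -0.165]
s2 0.26 36 [ 0.532 -0.198] [ 0.544 -0.165]
s2 0.27 48 [ 0.531 -0.199] [ 0.543 -0.165]
s2 0.28 23 [ 0.532 -0.199] [ 0.54  -0.167]
s2 0.29 6 [ 0.533 -0.199] [ 0.534 -0.187]
s2 0.3 79 [ 0.508 -0.262] [ 0.578 -0.1  ]
s2 0.31 239 [ 0.509 -0.263] [ 0.576 -0.099]
w3 0.18 438 [ 0.604 -0.182] [ 0.63  -0.175]
w3 0.19 928 [ 0.598 -0.183] [ 0.665 -0.175]
w3 0.22 32 [ 0.555 -0.19 ] [ 0.557 -0.166]
w3 0.23 202 [ 0.536 -0.191] [ 0.557 -0.164]
w3 0.24 278 [ 0.542 -0.193] [ 0.557 -0.163]
w3 0.25 302 [ 0.546 -0.192] [ 0.557 -0.163]
w3 0.26 299 [ 0.534 -0.192] [ 0.558 -0.164]
w3 0.27 242 [ 0.534 -0.19 ] [ 0.557 -0.166]
w3 0.28 291 [ 0.533 -0.187] [ 0.557 -0.168]
w3 0.29 139 [ 0.537 -0.187] [ 0.554 -0.168]
w3 0.3 1494 [ 0.516 -0.26 ] [ 0.581 -0.096]
w3 0.31 7403 [ 0.52  -0.261] [ 0.581 -0.096]
```

All three cameras agree that the real fingertips end about 34 mm above the reported TCP, while x and y match. I'll check that this is constant using the start pictures, where the TCP was at z 0.18.

```bash
python3 - <<'E'
from h import *
for n,c,t in(("scene",(.267,.592),.18),("side",(.267,.592),.18),("sc2",(.545,-.178),.1935),("s2",(.545,-.178),.1935),("w3",(.545,-.178),.1935)):
    d=pickle.load(open(f"pics/{n}.pkl","rb"));P=cloud(d); im=d["image"].astype(int).max(2)
    m=(im<80) if n!="w3" else d["depth"]<.24
    e=P[m&np.isfinite(P).all(2)]
    e=e[(np.hypot(e[:,0]-c[0],e[:,1]-c[1])<(.07 if t==.18 else .03))&(e[:,2]>.15)&(e[:,2]<.4)]
    z=np.sort(e[:,2]); q=e[e[:,2]<z[0]+.03]; print(n,len(z),z[:6].round(4),(z[:6].mean()-t).round(4), q.mean(0).round(3), (q.min(0)/2+q.max(0)/2).round(3))
E
```

```text
scene 1085 [0.2123 0.2152 0.2162 0.2171 0.2172 0.2179] 0.036 [0.272 0.593 0.229] [0.272 0.588 0.227]
side 925 [0.2114 0.2123 0.2131 0.2132 0.2138 0.2143] 0.033 [0.268 0.591 0.228] [0.268 0.588 0.226]
sc2 600 [0.2267 0.2279 0.2286 0.2302 0.2307 0.2307] 0.0356 [ 0.553 -0.177  0.244] [ 0.549 -0.178  0.241]
s2 1022 [0.2275 0.2279 0.2281 0.2283 0.2284 0.2285] 0.0346 [ 0.541 -0.185  0.244] [ 0.543 -0.181  0.243]
w3 19318 [0.2265 0.2269 0.2273 0.2274 0.2277 0.228 ] 0.0338 [ 0.554 -0.178  0.244] [ 0.547 -0.178  0.241]
```

The offset is constant: the real fingertips are 34 mm higher than reported, so I'll command 34 mm lower. Retrying the grasp, with guards this time.

```bash
cat > go.py <<'E'
from h import *
R=down(180-16.2); x,y=.4283,.0488
r.gripper_to(.06,30)
r.move_to([x,y,.17],R)
r.hold(.2); f0=np.array(r.current_wrist_force())
r.move_l([x,y,.075],velocity=.08)
f=np.array(r.current_wrist_force())-f0; print("dF",f.round(2))
if abs(f).max()>6: raise SystemExit("touch")
r.move_l([x,y,.060],velocity=.05)
r.gripper_to(.015,30); r.hold(.2)
w=r.current_width(); print("w",w,r.current_grip_force())
if not .023<w<.029: raise SystemExit("no grasp")
r.move_l([x,y,.23],velocity=.1); r.hold(.5)
print("F",(np.array(r.current_wrist_force())-f0).round(2),r.current_width(),r.current_grip_force())
r.move_l([.53,-.1775,.23],down(179),velocity=.12)
r.move_l([.545,-.1777,.1595],velocity=.08); r.hold(.6)
print(r.current_ee_pos(),r.current_t(),r.current_width(),(np.array(r.current_wrist_force())-f0).round(2))
for n,k in(("side","s4"),("scene","sc4"),("wrist","w4")):
    P=cloud(snap(n,k)).reshape(-1,3); P=P[np.isfinite(P).all(1)]
    P=P[(abs(P[:,0]-.545)<.045)&(abs(P[:,1]+.178)<.06)]
    b=P[(P[:,2]>.075)&(P[:,2]<.16)]; s=b[b[:,2]>.12]
    print(n,len(b),np.percentile(b,[1,50,99],axis=0).round(4).tolist())
    b=b[b[:,2]<.14]
    if len(b)>5: print(cv2.minAreaRect(b[:,:2].astype(np.float32)))
a=cv2.imread("pics/s4.png")[90:250,300:460]; c=cv2.imread("pics/sc4.png")[150:310,220:380]
cv2.imwrite("pics/v4.png",cv2.resize(np.hstack([a,c]),None,fx=2.5,fy=2.5,interpolation=3))
E
python3 go.py
```

```text
dF [-0.17  0.9  -0.47]
w 0.02575629652902596 29.987126849591732
F [ 0.6  -0.54 -2.23] 0.026176096510164212 29.987722747027874
[ 0.54498225 -0.1776854   0.15950217] 26.4917 0.025527866670188915 [ 1.85 -0.11 -2.29]
side 606 [[0.5263, -0.2219, 0.0993], [0.5405, -0.1887, 0.1244], [0.5618, -0.1366, 0.1575]]
((0.5444324016571045, -0.17939481139183044), (0.0886753499507904, 0.03740749880671501), 89.06137084960938)
scene 523 [[0.5268, -0.2197, 0.1], [0.555, -0.1834, 0.126], [0.5661, -0.1366, 0.1574]]
((0.5455051064491272, -0.17778033018112183), (0.08485191315412521, 0.04288427531719208), 89.83413696289062)
wrist 5478 [[0.529, -0.2188, 0.1017], [0.5484, -0.1778, 0.1262], [0.5641, -0.1368, 0.157]]
((0.5458332300186157, -0.1778399646282196), (0.08371230959892273, 0.0366365984082222), 89.26163482666016)
```

View pics/v4.png

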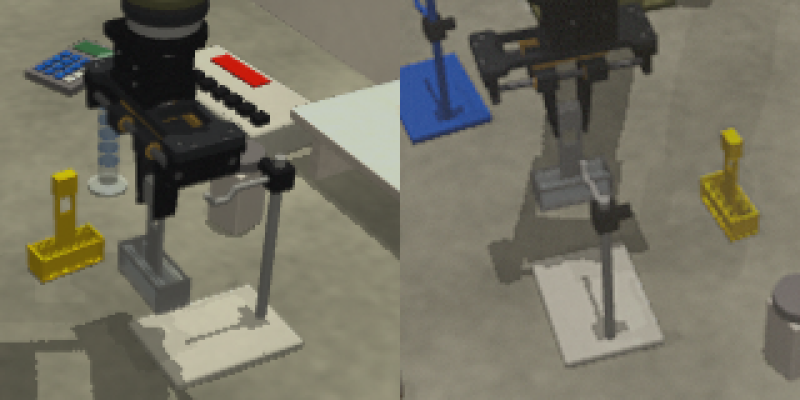

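The rack is held upright just before the tip: grasp width 25.8 mm, underside ≈0.0995, window at (0.5455,-0.178). Next I'll bring it over the tip and let it down, checking forces.

```bash
cat > hang.py <<'E'
from h import *
F=lambda: np.mean([np.array(r.current_wrist_force()) for _ in range(5) if r.hold(.02) is None],0)
f0=F()
for i in range(1,7):
    k=i/6; r.move_l([.545+k*.0717,-.1777-k*.0012,.1595],velocity=.06)
    f=F()-f0
    if abs(f).max()>6: raise SystemExit(f"touch {k} {f}")
print("over",f.round(2))
z=.1595; 
while z>.139:
    z-=.0015 if z<.15 else .003
    r.move_l([.6167,-.1789,z],velocity=.03); f=F()-f0; print(round(z,4),f.round(2))
    if f[2]>2.0: break
print(r.current_ee_pos(),r.current_t(),r.current_width())
P=cloud(snap("wrist","w5")).reshape(-1,3); P=P[np.isfinite(P).all(1)]
b=P[(abs(P[:,0]-.617)<.045)&(abs(P[:,1]+.179)<.06)&(P[:,2]>.06)&(P[:,2]<.125)]
print(cv2.minAreaRect(b[:,:2].astype(np.float32)),np.percentile(b,[1,99],axis=0).round(4).tolist())
snap("side","s5"); snap("scene","sc5")
a=cv2.imread("pics/s5.png")[90:250,300:460]; c=cv2.imread("pics/sc5.png")[150:310,220:380]
cv2.imwrite("pics/v5.png",cv2.resize(np.hstack([a,c]),None,fx=2.5,fy=2.5,interpolation=3))
E
python3 hang.py
```

```text
over nan
0.1565 nan
  return _methods._mean(a, axis=axis, dtype=dtype,
  ret = ret.dtype.type(ret / rcount)
Traceback (most recent call last):
  File "hang.py", line 13, in <module>
    if f[2]>2.0: break
       ~^^^
IndexError: invalid index to scalar variable.
```

My force helper was broken (`hold` doesn't return None), so the rack went over the tip with no force check. I'll fix it and check the rack's pose and the force before lowering any further.

```bash
sed -i 's/^F=.*/F=lambda: np.mean([(r.hold(.02),np.array(r.current_wrist_force()))[1] for _ in range(5)],0)/; /^for i in/,/^print("over"/d; s/^z=.*/z=.1565/' hang.py
sed -i '/^f0=F()/a print("f0",f0.round(2),r.current_width(),r.current_ee_pos())\
P=cloud(snap("wrist","w5a")).reshape(-1,3); P=P[np.isfinite(P).all(1)]\
b=P[(abs(P[:,0]-.617)<.045)\&(abs(P[:,1]+.179)<.06)\&(P[:,2]>.06)\&(P[:,2]<.14)]\
c=cv2.minAreaRect(b[:,:2].astype(np.float32)); print("before",c)\
if abs(f0).max()>8 or abs(c[0][0]-.617)>.005 or abs(c[0][1]+.179)>.004: raise SystemExit("check")' hang.py
python3 hang.py
```

```text
f0 [-0.2  -0.04 -1.78] 0.025829250541864236 [ 0.61661795 -0.17887828  0.15651424]
before ((0.6175106763839722, -0.17900007963180542), (0.0837746188044548, 0.03660101443529129), 89.27345275878906)
0.1535 [ 0.69 -0.16 -0.04]
0.1505 [ 0.05  0.03 -0.6 ]
0.1475 [-0.05 -0.03 -0.17]
0.146 [-0.36  0.04  2.28]
[ 0.61687634 -0.17901134  0.14642681] 31.125 0.02597613877078237
((0.6177384257316589, -0.17916303873062134), (0.08359038829803467, 0.036437101662158966), 89.25031280517578) [[0.6007, -0.2203, 0.0887], [0.636, -0.138, 0.121]]
```

View pics/v5.png

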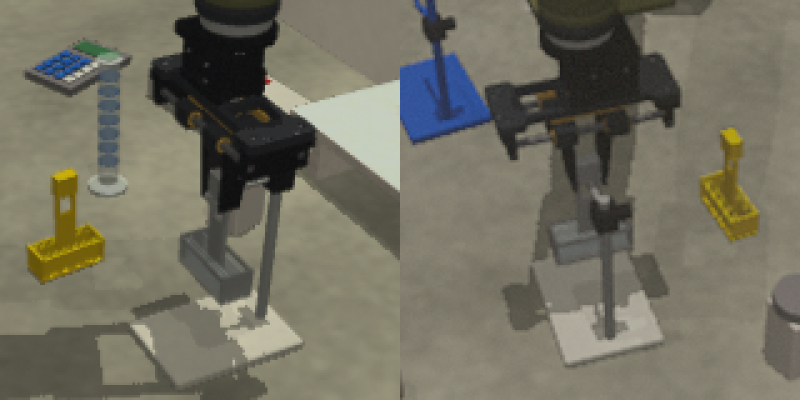

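It touched at z 0.1464, about 2 mm above the prediction, with the rack's weight now on the hook and the window in the throat at (0.6177,-0.179). I'll release, rise and check.

```bash
python3 - <<'E'
from h import *
p=np.array(r.current_ee_pos())
r.gripper_to(.03); r.hold(.5); r.gripper_to(.055); r.hold(.5)
r.move_l([p[0],p[1],.26],velocity=.08)
r.move_l([.50,p[1],.27],velocity=.15); r.hold(1)
for k in(1,2):
  for n in("wrist","side"):
    P=cloud(snap(n,f"{n}7{k}")).reshape(-1,3); P=P[np.isfinite(P).all(1)]
    b=P[(abs(P[:,0]-.617)<.045)&(abs(P[:,1]+.179)<.06)&(P[:,2]>.06)&(P[:,2]<.13)]
    t=P[(abs(P[:,0]-.617)<.02)&(abs(P[:,1]+.179)<.02)&(P[:,2]>.2)&(P[:,2]<.25)]
    print(n,cv2.minAreaRect(b[:,:2].astype(np.float32)),len(t),cv2.minAreaRect(t[:,:2].astype(np.float32)),np.percentile(t[:,2],95))
  r.hold(1)
print(r.current_t(),r.current_wrist_force())
snap("scene","sc7")
a=cv2.imread("pics/side72.png")[90:250,300:460]; c=cv2.imread("pics/sc7.png")[150:310,220:380]
cv2.imwrite("pics/v7.png",cv2.resize(np.hstack([a,c]),None,fx=2.5,fy=2.5,interpolation=3))
E
```

```text
wrist ((0.616943895816803, -0.17939287424087524), (0.08413150161504745, 0.0363469272851944), 89.1517105102539) 863 ((0.6170160174369812, -0.17909209430217743), (0.025235841050744057, 0.016054995357990265), 88.8529281616211) 0.2131378336483858
side ((0.6171792149543762, -0.1817122846841812), (0.08934897929430008, 0.04004143923521042), 87.80248260498047) 78 ((0.6164067983627319, -0.18073244392871857), (0.028386497870087624, 0.017339294776320457), 89.42266082763672) 0.21233476012998018
wrist ((0.6170129776000977, -0.17934724688529968), (0.08421694487333298, 0.03620396926999092), 89.18683624267578) 861 ((0.6171722412109375, -0.1790584921836853), (0.025257669389247894, 0.016052132472395897), 88.994140625) 0.21314681553636144
side ((0.6166063547134399, -0.17939259111881256), (0.09121305495500565, 0.03921962156891823), 89.32869720458984) 80 ((0.6163238286972046, -0.18077456951141357), (0.029141511768102646, 0.015774624422192574), 89.44618225097656) 0.21217415143345772
38.9917 [0.52416062 0.30481246 1.01691188]
```

View pics/v7.png

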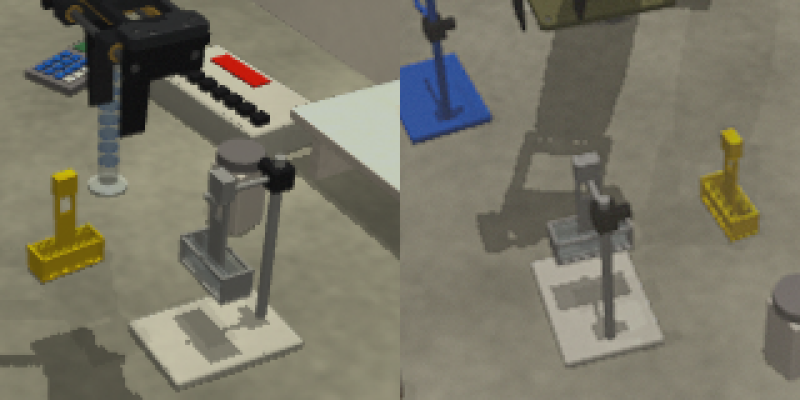

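The rack hangs upright and still in the throat: block at (0.617,-0.179), top at 0.213, and the gripper clear of it.

```bash
python3 -c "
from rig import r
print(r.sign_off())"
```

```text
the job is handed in; nothing more can be done
None
```

The rack hangs upright and still in the hook's throat and the job is handed in at about 39 s (no verdict was returned); the first grasp closed on air because the real fingertips sit 34 mm above the reported TCP, and the pass over the hook's tip ran without a working force check.

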